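# Pinch the test cell in the bench slide and lock the carriage stop

### The job

The sliding stop of the bench slide is lightly clamped: turn its black knob anticlockwise until the clamp is free, then slide the stop along its rail so that it pushes the steel test cell against the red spring plunger and presses the plunger in by clearly more than half of its 10 mm travel. Tighten the knob clockwise, firmly, as far as it will go, so that the stop stays put and the plunger stays pressed in when you let go. Free the stop before you move it along, keep the cell lying in its cradle, and leave the other things on the bench where they are.

Things in the scene. Friction and masses are not known exactly. Their poses are not given: they have to be found in the camera images.
- slide: Bench slide, fixed: blue base plate 150 mm (x) by 400 mm (y), 12 mm thick. Origin on the table top; y runs along the rail from the rail end to the fence. On its line x = 0: rail y -0.17 to 0.05, V cradle 0.06 to 0.15, fence 22 mm thick and 92 mm high from y 0.18. Everything near the stop is lower than 82 mm above the table.
- rail: Steel rail, 36 mm wide, 225 mm long, its top 30 mm above the table. Origin 18 mm below its top at mid length; y along the rail.
- pad: Brass clamp pad hidden inside the stop, under the knob, pressed down on the rail by the knob's screw through a stiff spring; it grips harder the further the knob is tightened. Origin at its underside.
- stop (a joint): Travel of the grey sliding stop along the rail, metres, growing towards the cradle and plunger (along the slide's +y), 0 to 0.14. The stop's block is 60 by 60 mm, 75 mm high above the table. Free, it slides with about 2 N.
- stop_face (a point): Centre of the stop's flat orange pushing face (46 by 46 mm), 36 mm ahead of the knob axis along the slide's y, 58 mm above the table. This face touches the end of the cell.
- knob: Black bar knob on the stop: 48 mm long (x), 12 mm wide (y, grip across it), 30 mm high; origin at the bar's centre, on its upright axis, 114 mm above the table; 20 mm free below the bar. Clockwise from above tightens. Stiff: 0.14 N m free, 0.25 N m at its hard tight end; free to tight needs more than one wrist turn. It rides with the stop, which can be moved by it.
- cell: Steel test cell, a loose cylinder of 44 mm diameter and 110 mm length over its 28 mm end bosses, 0.4 kg, with two blue bands, lying in the V cradle. Origin at its centre, y along its axis (58 mm above the table).
- plunger (a joint): How far the red spring plunger is pressed into the fence, metres: 0 out, 0.010 fully in. It pushes back with about 4 N at first and 8 N fully in; with the friction of stop and cell, pushing it home takes 12 to 16 N.
- plunger_head (a point): Centre of the red face (26 mm diameter) of the spring plunger, which the far end of the cell touches; moves with the plunger along the slide's y.
- spare_cell: Bystander: a second cell standing upright, 44 mm diameter, 110 mm high; origin under it.
- jar_blue: Bystander: glass jar with blue lid, 54 mm diameter, 75 mm high; origin under it.
- jar_green: Bystander: glass jar with green lid, 54 mm diameter, 75 mm high; origin under it.
- wrench: Bystander: spanner 140 mm long lying on the base plate beside the rail; origin under its middle.
- gauge_disc: Bystander: brass disc 32 mm diameter, 12 mm thick, lying on the base plate beside the cradle; origin under it.
- dish: Bystander: white dish 80 mm wide, 22 mm high; origin under it.

How it is judged:
By the outcome, as a careful person would: the job done as asked, in the order asked, and still so for the second after the job is handed in, with the robot touching nothing.
It also fails if it takes over 58 s, if anything falls off the work surface, if the arm or the gripper's body presses on something with over 40 N, if the wrist force passes 120 N, or if a joint passes its speed limit or range.

### The arm

A 6-joint arm with a two-finger parallel gripper is mounted at the origin on the work surface. World frame = base frame: x ahead of the robot, y to its left, z up, the work surface at z = 0. Lengths are in mm, angles in rad, forces in N, time in s.
With the tool pointing down it reaches from about 250 to 725 mm from the base axis. Payload 4 kg.
Tool frame: the origin (TCP) lies between the finger pads; the fingertips stand 19 mm ahead of it and the grasp point (between the pads) is the TCP; z points along the fingers, y is the line along which they close (so a half turn about z gives the same grasp; the last joint's range is limited). The gripper opens to 85 mm and grips with 20 to 120 N. Pads are 22 mm wide; open, the fingers measure 114 mm over their backs; the gripper's body (76 mm by 85 mm) begins 54 mm behind the grasp point. The pads swing forward as they close: fully open they stand 13 mm farther back than shut.
Start: joints at [1.2, 0.241, 0.005, 1.335, 0, 1.571], TCP at [181.179, 466.019, 250.306] pointing down, gripper open.
Joint ranges: [-2.72, 2.72], [-1.05, 1.87], [-1.09, 1.28], [-1.99, 2.15], [-1.42, 1.44], [-3.14, 3.14]. Speed limits (rad/s): [2.79, 2.79, 3.14, 3.14, 3.14, 3.14].

### API

Orientations are given as [roll, pitch, yaw] about the fixed x, y, z axes, in that order (R = Rz(yaw) Ry(pitch) Rx(roll)).
In Python, from bench import manip gives the robot as it stands.
- The arm moves only by the shell command python3 -m crank 'ROWS'. ROWS is JSON, a list of rows, each an object of numbers: "tx", "ty", "tz": the shift along the world's x, y, z in units of 0.25 m (1.0 is 0.25 m); "rx", "ry", "rz": the turn, a rotation vector about the world's x, y, z in units of 0.5 rad (1.0 is 0.5 rad); "fingers": the opening, from 0 (shut) to 1 (fully open). A call has 1 to 20 rows; each row shifts and turns the commanded pose from where the row before left it; what a row does not reach is not made up. A row lasts 1/10 s, in which the tool goes at most 50 mm and 8.59 degrees, less where a joint would pass 70% of its speed; a pose out of reach is approached as far as the arm can. A call with a number of a shift or a turn outside -1 to 1 is refused whole. A call with a gripper value outside its range is refused whole. The fingers move at their own pace and stop on an object; the grip force is fixed at half the most. Time passes only in rows, so rows that do not move let the fingers close. It gives the time, the measured TCP pose, the force, the opening and the grip force at its end, in the units of the state.
- manip.observe(): the state, without advancing time (a new reading comes with each control period).
- manip.snapshot(name): name is "scene" or "top" or "wrist"; returns (picture, depth): 420x560x3 uint8, red, green, blue; 420x560 float32, mm along the optical axis (not along the pixel's ray), 0 where there is no reading.
- manip.calibration(name): a dict with "camera_matrix" (3x3 intrinsics, pixels), "extrinsics" (4x4, takes a point from camera to world coordinates). Camera axes: x right, y down, z forward; pixel columns grow to the right and rows downward; lengths in mm; the calibration is good to about 2 mm. A picture is of the moment at which its call begins: read the wrist's pose just before it. calibration takes no time and is no camera call; for the wrist camera it gives the pose at the moment of the call.
- manip.close_job(): hands the job in; it is judged then, once.
The state is a dict: "clock": time; "q": joint angles; "dq": joint speeds; "effort": joint torques, N m; "ee_pos": TCP position; "tcp_rot": TCP orientation; "force": force on the tool from outside, world axes, zero at the start; "ft_torque": the same for the moment, N m; "grip_width": opening from 0.0 (shut) to 1.0 (fully open); "grasp_force": force on a finger pad.
Only numpy, scipy, OpenCV 4.12 (cv2) and the standard library are available. Lean on these libraries where they do the work, as an engineer would, in place of code of your own. Each camera call takes 0.05 s, during which the arm holds its last target. There are 200 camera calls.

## Working session

There is one attempt and no reset: what is moved stays moved. The work goes in short steps, Python scripts to look and compute and a shell command to move; the robot and the scene stay as the last step left them, time stands still between calls to the robot, and variables do not carry over. Pictures are saved under pics/ and viewed, at most 10 in all, crops included, and the job is handed in when it is done.

```bash
mkdir -p pics; python3 - <<'E'
from bench import manip
import cv2,numpy as np
s=manip.observe();print(s)
for n in("scene","top"):
    p,d=manip.snapshot(n);cv2.imwrite(f"pics/{n}0.png",p[...,::-1]);np.savez(f"pics/{n}0.npz",p=p,d=d)
    c=manip.calibration(n);print(n,np.round(c["camera_matrix"],1),np.round(c["extrinsics"],3))
E
```

```text
{'clock': 0.0, 'q': array([1.20000181e+00, 2.41409899e-01, 3.74997187e-03, 1.33522277e+00,
       1.57174333e-05, 1.57079958e+00]), 'dq': array([ 1.97760383e-03,  1.99539715e-03,  6.20311318e-04,  1.04576078e-04,
       -4.40646403e-04,  2.60612173e-05]), 'effort': array([ 7.15710630e-04, -3.72317469e+01,  2.52407813e+01,  1.69026526e-02,
        1.24384142e-04, -1.34301562e-06]), 'ee_pos': array([180.96029575, 465.4721544 , 249.42429542]), 'tcp_rot': array([-3.13950629e+00, -1.57106205e-05,  2.77079486e+00]), 'force': array([ 0.24182057,  0.27031644, -0.26703637]), 'ft_torque': array([-0.07036401, -0.0203094 , -0.05522842]), 'grasp_force': 0.0, 'grip_width': 1.0000163219768938}
scene [[391.1   0.  276.9]
 [  0.  391.1 214.9]
 [  0.    0.    1. ]] [[ 1.900000e-01  6.780000e-01 -7.100000e-01  1.140873e+03]
 [ 9.820000e-01 -1.170000e-01  1.500000e-01 -1.992360e+02]
 [ 1.900000e-02 -7.250000e-01 -6.880000e-01  6.853340e+02]
 [ 0.000000e+00  0.000000e+00  0.000000e+00  1.000000e+00]]
top [[517.1   0.  288.1]
 [  0.  517.1 202.8]
 [  0.    0.    1. ]] [[-2.600000e-02 -9.910000e-01  1.350000e-01  3.364860e+02]
 [-1.000000e+00  2.800000e-02  1.400000e-02 -1.075300e+02]
 [-1.800000e-02 -1.350000e-01 -9.910000e-01  1.273209e+03]
 [ 0.000000e+00  0.000000e+00  0.000000e+00  1.000000e+00]]
```

View pics/top0.png

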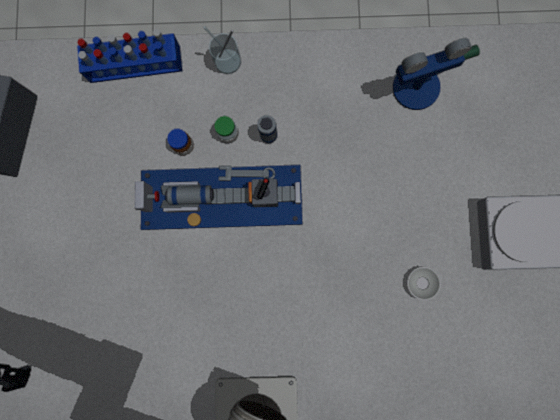

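View pics/scene0.png

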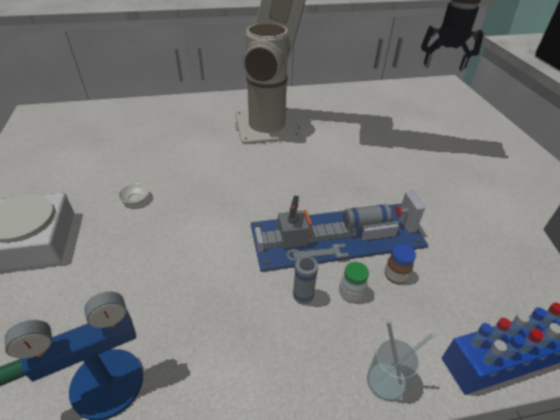

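Top view: slide along world +y (image left), fence at about (147,195), knob about (263,188), cell (188,195). The blue and green jars, spare cell and wrench are on the far (+x) side.

```bash
cat > h.py <<'E'
from bench import manip
import cv2,numpy as np
def cloud(d,c):
    K=np.array(c["camera_matrix"]);E=np.array(c["extrinsics"])
    v,u=np.indices(d.shape);P=np.stack([(u-K[0,2])*d/K[0,0],(v-K[1,2])*d/K[1,1],d],-1)
    return P@E[:3,:3].T+E[:3,3]
def rect(P,m):
    q=P[m][:,:2].astype(np.float32);return len(q),cv2.minAreaRect(q),q.mean(0)
def ray(c,u,v,z):
    K=np.array(c["camera_matrix"]);E=np.array(c["extrinsics"])
    r=E[:3,:3]@np.linalg.inv(K)@[u,v,1];return E[:3,3]+r*(z-E[2,3])/r[2]
E
python3 - <<'E'
from h import *
f=np.load("pics/top0.npz");p,d=f["p"],f["d"];c=manip.calibration("top");P=cloud(d,c)
v,u=np.indices(d.shape);box=(u>130)&(u<310)&(v>155)&(v<240)
hsv=cv2.cvtColor(p,cv2.COLOR_RGB2HSV)
blue=box&(abs(hsv[...,0].astype(int)-110)<15)&(hsv[...,1]>150)&(P[...,2]<25)&(d>0)
print("blue",rect(P,blue))
L=(blue*255).astype(np.uint8);cs=cv2.findContours(L,0,2)[0];a=max(cs,key=cv2.contourArea)
bp=cv2.boxPoints(cv2.minAreaRect(a));print([ray(c,*x,12).round(1) for x in bp])
k=box&(P[...,2]>100)&(P[...,2]<140)&(u>235)
print("knob",rect(P,k),np.percentile(P[k][:,2],[5,50,95]))
s=box&(P[...,2]>66)&(P[...,2]<82)&(u>235);print("stop",rect(P,s),np.median(P[s][:,2]))
fe=box&(P[...,2]>84)&(u<165);print("fence",rect(P,fe))
cv2.imwrite("pics/crop1.png",cv2.resize(np.vstack([p[160:235,135:305,::-1],]),None,fx=4.5,fy=4.5,interpolation=2))
E
```

```text
blue (4888, ((528.325439453125, 77.88339233398438), (146.4568328857422, 397.211669921875), 0.36231228709220886), array([519.5061 ,  74.32904], dtype=float32))
[array([600.2, 279.9,  12. ]), array([ 601.7, -120.6,   12. ]), array([ 456.2, -121. ,   12. ]), array([454.2, 273.3,  12. ])]
knob (142, ((530.01611328125, -35.817962646484375), (12.836359024047852, 48.2435302734375), 67.58121490478516), array([528.9489  , -36.262657], dtype=float32)) [110.07771577 127.44464044 131.5726186 ]
stop (538, ((530.1041259765625, -32.59751510620117), (60.04444885253906, 66.26997375488281), 1.010663628578186), array([527.42163, -33.43884], dtype=float32)) 74.94184781824606
fence (283, ((426.1144104003906, 92.42335510253906), (433.8451843261719, 61.94149398803711), 57.73048782348633), array([518.5214 , 236.07092], dtype=float32))
```

View pics/crop1.png

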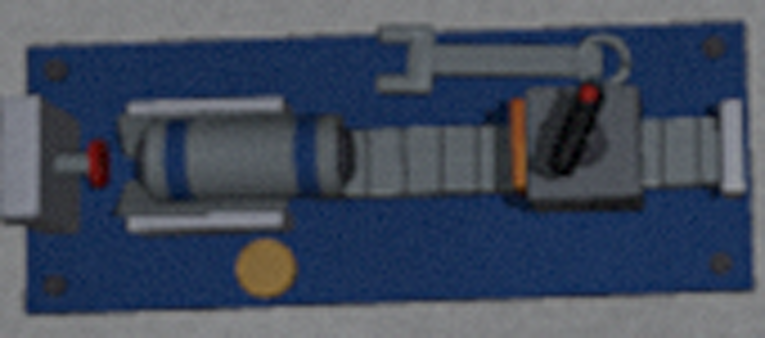

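The crop shows the bar knob at about -22° (red-dot end at +x,-y), the orange face towards the cell, a gap from cell to red plunger, and the brass disc and wrench clear of the rail. I'll move above the knob.

```bash
python3 -m crank '[{"tx":0.107,"ty":-0.154},{"tx":0.107,"ty":-0.154},{"tx":0.107,"ty":-0.154},{"tx":0.107,"ty":-0.154},{"tx":0.107,"ty":-0.154},{"tx":0.107,"ty":-0.154},{"tx":0.107,"ty":-0.154},{"tx":0.107,"ty":-0.154},{"tx":0.107,"ty":-0.154},{"tx":0.107,"ty":-0.154},{"tx":0.107,"ty":-0.154},{"tx":0.107,"ty":-0.154},{"tx":0.107,"ty":-0.154},{}]'
python3 - <<'E'
from h import *
s=manip.observe();print(s["q"].round(3),s["ee_pos"],s["tcp_rot"],s["force"])
c=manip.calibration("wrist");p,d=manip.snapshot("wrist");np.savez("pics/w1.npz",p=p,d=d,K=c["camera_matrix"],E=c["extrinsics"])
cv2.imwrite("pics/w1.png",p[...,::-1]);P=cloud(d,c)
k=(P[...,2]>105)&(P[...,2]<140)&(abs(P[...,0]-529)<45)&(abs(P[...,1]+36)<45)&(d>0)
print("knob",rect(P,k),np.percentile(P[k][:,2],[5,50,95]))
# top cam: cell, orange, red
f=np.load("pics/top0.npz");p,d=f["p"],f["d"];c=manip.calibration("top");P=cloud(d,c)
v,u=np.indices(d.shape)
hsv=cv2.cvtColor(p,cv2.COLOR_RGB2HSV).astype(int);b=(u>140)&(u<270)&(v>175)&(v<215)
for n,m in(("red",(u<165)&((hsv[...,0]<6)|(hsv[...,0]>174))&(hsv[...,1]>140)),("orange",(u>230)&(hsv[...,0]>5)&(hsv[...,0]<20)&(hsv[...,1]>140)),("cell",(P[...,2]>70)&(u>163)&(u<225))):
    m=m&b;q=P[m];print(n,m.sum(),q.min(0).round(1),q.max(0).round(1),q.mean(0).round(1))
E
```

```text
[1.2   0.241 0.004 1.335 0.    1.571] [181.00155742 465.52713913 249.53211975] [-3.13976417e+00 -2.03765706e-06  2.77077634e+00] [ 0.15396422  0.10392242 -0.14865205]schema error: expected keys tx, ty, tz, rx, ry, rz, fingers
h.py:8: RuntimeWarning: Mean of empty slice.
  q=P[m][:,:2].astype(np.float32);return len(q),cv2.minAreaRect(q),q.mean(0)
  ret = um.true_divide(
Traceback (most recent call last):
IndexError: index -1 is out of bounds for axis 0 with size 0
```

View pics/w1.png

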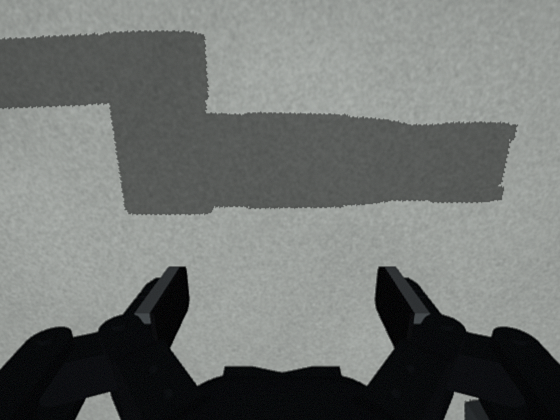

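The call was refused because every row needs all seven keys, so the arm has not moved and the picture shows only bare table and shadow. Retyping it.

```bash
python3 -m crank '[{"tx":0.107,"ty":-0.154,"tz":0,"rx":0,"ry":0,"rz":0,"fingers":1},{"tx":0.107,"ty":-0.154,"tz":0,"rx":0,"ry":0,"rz":0,"fingers":1},{"tx":0.107,"ty":-0.154,"tz":0,"rx":0,"ry":0,"rz":0,"fingers":1},{"tx":0.107,"ty":-0.154,"tz":0,"rx":0,"ry":0,"rz":0,"fingers":1},{"tx":0.107,"ty":-0.154,"tz":0,"rx":0,"ry":0,"rz":0,"fingers":1},{"tx":0.107,"ty":-0.154,"tz":0,"rx":0,"ry":0,"rz":0,"fingers":1},{"tx":0.107,"ty":-0.154,"tz":0,"rx":0,"ry":0,"rz":0,"fingers":1},{"tx":0.107,"ty":-0.154,"tz":0,"rx":0,"ry":0,"rz":0,"fingers":1},{"tx":0.107,"ty":-0.154,"tz":0,"rx":0,"ry":0,"rz":0,"fingers":1},{"tx":0.107,"ty":-0.154,"tz":0,"rx":0,"ry":0,"rz":0,"fingers":1},{"tx":0.107,"ty":-0.154,"tz":0,"rx":0,"ry":0,"rz":0,"fingers":1},{"tx":0.107,"ty":-0.154,"tz":0,"rx":0,"ry":0,"rz":0,"fingers":1},{"tx":0.107,"ty":-0.154,"tz":0,"rx":0,"ry":0,"rz":0,"fingers":1},{"tx":0,"ty":0,"tz":0,"rx":0,"ry":0,"rz":0,"fingers":1}]'
cat > m.py <<'E'
from h import *
import sys
def go(name,cx,cy):
    s=manip.observe();print(s["clock"],s["q"].round(3),s["ee_pos"].round(1),s["tcp_rot"].round(4),s["force"].round(1))
    c=manip.calibration("wrist");p,d=manip.snapshot("wrist");cv2.imwrite(f"pics/{name}.png",p[...,::-1]);P=cloud(d,c)
    k=(P[...,2]>105)&(P[...,2]<140)&(abs(P[...,0]-cx)<40)&(abs(P[...,1]-cy)<40)&(d>0)
    if k.sum()>50: print("knob",rect(P,k),np.percentile(P[k][:,2],[5,50,95]))
def top():
    p,d=manip.snapshot("top");c=manip.calibration("top");P=cloud(d,c)
    v,u=np.indices(d.shape)
    hsv=cv2.cvtColor(p,cv2.COLOR_RGB2HSV).astype(int);b=(u>140)&(u<270)&(v>175)&(v<215)
    for n,m in(("red",(u<165)&((hsv[...,0]<6)|(hsv[...,0]>174))&(hsv[...,1]>140)),("orange",(u>195)&(hsv[...,0]>5)&(hsv[...,0]<20)&(hsv[...,1]>140)),("cell",(P[...,2]>70)&(P[...,2]<84)&(u>163)&(u<225))):
        m=m&b;q=P[m]
        if len(q):print(n,m.sum(),q.min(0).round(1),q.max(0).round(1),q.mean(0).round(1))
    return p
E
python3 - <<'E'
from m import *
go("w2",529,-36);top()
E
```

```text
clock: 1.55
ee_pos: [531.2, -39.0, 249.1]
tcp_rot: [-3.14, 0.001, 2.764]
force: [-1.1, 0.6, -0.4]
grip_width: 1.001
grasp_force: 0.0
1.55 [-7.200e-02  3.060e-01  9.000e-02  1.354e+00 -1.000e-03  3.050e-01] [531.2 -39.  249.1] [-3.1403e+00  8.0000e-04  2.7643e+00] [-1.1  0.6 -0.4]
knob (920, ((529.1972045898438, -32.85089874267578), (12.01645278930664, 46.988468170166016), 66.24707794189453), array([527.1243  , -32.105427], dtype=float32)) [116.90985759 126.88312315 128.41864988]
red 29 [516.7 218.   59.3] [535.7 224.7  73.4] [526.2 221.2  67.9]
cell 354 [509.5 133.1  70.1] [548.1 197.   83.4] [528.2 165.5  76.7]
```

View pics/w2.png

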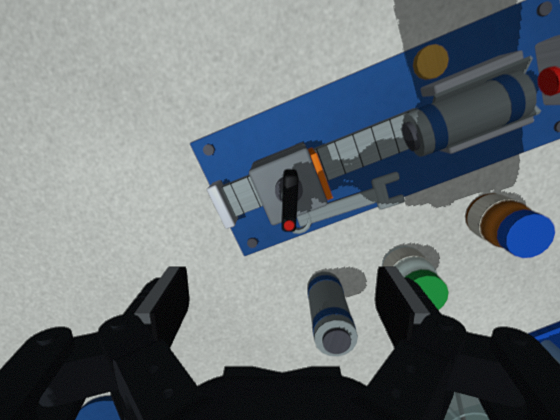

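Wrist view: knob at (288,200) with the red dot at (289,226), and the gripper just offset from it. I'll come lower and measure again.

```bash
python3 -m crank '[{"tx":-0.004,"ty":0.01,"tz":-0.14,"rx":0,"ry":0,"rz":-0.03,"fingers":1},{"tx":-0.004,"ty":0.01,"tz":-0.14,"rx":0,"ry":0,"rz":-0.03,"fingers":1},{"tx":0,"ty":0,"tz":0,"rx":0,"ry":0,"rz":0,"fingers":1},{"tx":0,"ty":0,"tz":0,"rx":0,"ry":0,"rz":0,"fingers":1}]'
python3 - <<'E'
from m import *
go("w3",529,-34)
E
```

```text
clock: 2.05
ee_pos: [526.0, -28.3, 180.6]
tcp_rot: [-3.141, -0.002, 2.743]
force: [0.4, -0.2, 0.4]
grip_width: 0.997
grasp_force: 0.0
2.05 [-0.054  0.334 -0.052  1.186  0.     0.345] [526.  -28.3 180.6] [-3.1412e+00 -1.6000e-03  2.7430e+00] [ 0.4 -0.2  0.4]
knob (1567, ((529.3892211914062, -32.691959381103516), (11.8451509475708, 47.60077667236328), 66.66938018798828), array([526.02606 , -31.190985], dtype=float32)) [114.69166162 126.87873724 128.27413435]
```

```bash
python3 -m crank '[{"tx":0.013,"ty":-0.019,"tz":0,"rx":0,"ry":0,"rz":-0.018,"fingers":1},{"tx":0,"ty":0,"tz":-0.1,"rx":0,"ry":0,"rz":0,"fingers":1},{"tx":0,"ty":0,"tz":-0.1,"rx":0,"ry":0,"rz":0,"fingers":1},{"tx":0,"ty":0,"tz":-0.07,"rx":0,"ry":0,"rz":0,"fingers":1},{"tx":0,"ty":0,"tz":0,"rx":0,"ry":0,"rz":0,"fingers":1},{"tx":0,"ty":0,"tz":0,"rx":0,"ry":0,"rz":0,"fingers":1}]' && python3 -m crank '[{"tx":0,"ty":0,"tz":0,"rx":0,"ry":0,"rz":0,"fingers":0},{"tx":0,"ty":0,"tz":0,"rx":0,"ry":0,"rz":0,"fingers":0},{"tx":0,"ty":0,"tz":0,"rx":0,"ry":0,"rz":0,"fingers":0},{"tx":0,"ty":0,"tz":0,"rx":0,"ry":0,"rz":0,"fingers":0},{"tx":0,"ty":0,"tz":0,"rx":0,"ry":0,"rz":0,"fingers":0},{"tx":0,"ty":0,"tz":0,"rx":0,"ry":0,"rz":0,"fingers":0},{"tx":0,"ty":0,"tz":0,"rx":0,"ry":0,"rz":0,"fingers":0},{"tx":0,"ty":0,"tz":0,"rx":0,"ry":0,"rz":0,"fingers":0}]'
```

```text
clock: 2.7
ee_pos: [531.3, -34.5, 114.2]
tcp_rot: [3.141, 0.002, 2.732]
force: [0.7, -0.0, 0.0]
grip_width: 1.0
grasp_force: 0.0
clock: 3.5
ee_pos: [531.0, -33.0, 113.3]
tcp_rot: [3.139, 0.001, 2.733]
force: [1.9, 4.8, 1.9]
grip_width: 0.134
grasp_force: 60.1
```

```bash
cat > t.py <<'E'
from bench import manip
s=manip.observe();print(s["clock"],s["q"].round(2),s["ee_pos"].round(1),s["tcp_rot"].round(3),s["force"].round(1),s["ft_torque"].round(3),s["grip_width"].round(3))
E
python3 t.py
python3 -m crank '[{"tx":0,"ty":0,"tz":0,"rx":0,"ry":0,"rz":0.2,"fingers":0},{"tx":0,"ty":0,"tz":0,"rx":0,"ry":0,"rz":0.2,"fingers":0},{"tx":0,"ty":0,"tz":0,"rx":0,"ry":0,"rz":0.2,"fingers":0},{"tx":0,"ty":0,"tz":0,"rx":0,"ry":0,"rz":0.2,"fingers":0},{"tx":0,"ty":0,"tz":0,"rx":0,"ry":0,"rz":0.2,"fingers":0}]' >/dev/null; python3 t.py
python3 -m crank '[{"tx":0,"ty":0,"tz":0,"rx":0,"ry":0,"rz":0.2,"fingers":0},{"tx":0,"ty":0,"tz":0,"rx":0,"ry":0,"rz":0.2,"fingers":0},{"tx":0,"ty":0,"tz":0,"rx":0,"ry":0,"rz":0.2,"fingers":0},{"tx":0,"ty":0,"tz":0,"rx":0,"ry":0,"rz":0.2,"fingers":0},{"tx":0,"ty":0,"tz":0,"rx":0,"ry":0,"rz":0.2,"fingers":0}]' >/dev/null; python3 t.py
```

```text
Traceback (most recent call last):
  File "t.py", line 2, in <module>
    s=manip.observe();print(s["clock"],s["q"].round(2),s["ee_pos"].round(1),s["tcp_rot"].round(3),s["force"].round(1),s["ft_torque"].round(3),s["grip_width"].round(3))
                                                                                                                                              ^^^^^^^^^^^^^^^^^^^^^
AttributeError: 'float' object has no attribute 'round'
Traceback (most recent call last):
  File "t.py", line 2, in <module>
    s=manip.observe();print(s["clock"],s["q"].round(2),s["ee_pos"].round(1),s["tcp_rot"].round(3),s["force"].round(1),s["ft_torque"].round(3),s["grip_width"].round(3))
                                                                                                                                              ^^^^^^^^^^^^^^^^^^^^^
AttributeError: 'float' object has no attribute 'round'
Traceback (most recent call last):
  File "t.py", line 2, in <module>
    s=manip.observe();print(s["clock"],s["q"].round(2),s["ee_pos"].round(1),s["tcp_rot"].round(3),s["force"].round(1),s["ft_torque"].round(3),s["grip_width"].round(3))
                                                                                                                                              ^^^^^^^^^^^^^^^^^^^^^
AttributeError: 'float' object has no attribute 'round'
```

```bash
sed -i 's/s\["grip_width"\].round(3)/round(s["grip_width"],3)/' t.py; python3 t.py
python3 -m crank '[{"tx":0,"ty":0,"tz":0,"rx":0,"ry":0,"rz":0.2,"fingers":0},{"tx":0,"ty":0,"tz":0,"rx":0,"ry":0,"rz":0.2,"fingers":0},{"tx":0,"ty":0,"tz":0,"rx":0,"ry":0,"rz":0.2,"fingers":0},{"tx":0,"ty":0,"tz":0,"rx":0,"ry":0,"rz":0.2,"fingers":0},{"tx":0,"ty":0,"tz":0,"rx":0,"ry":0,"rz":0.2,"fingers":0}]' >/dev/null; python3 t.py
```

```text
4.5 [-0.06  0.4  -0.14  1.03  0.   -0.66] [531.  -34.  113.3] [-3.141e+00  2.000e-03 -2.547e+00] [1.2 1.4 1. ] [ 0.442 -0.22  -0.159] 0.129
5.0 [-0.06  0.4  -0.14  1.03  0.   -1.16] [530.8 -34.  113.3] [-3.140e+00  1.000e-03 -2.047e+00] [1.2 1.6 2.3] [ 0.441 -0.161 -0.119] 0.132
```

```bash

python3 -m crank '[{"tx":0,"ty":0,"tz":0,"rx":0,"ry":0,"rz":0.2,"fingers":0},{"tx":0,"ty":0,"tz":0,"rx":0,"ry":0,"rz":0.2,"fingers":0},{"tx":0,"ty":0,"tz":0,"rx":0,"ry":0,"rz":0.2,"fingers":0},{"tx":0,"ty":0,"tz":0,"rx":0,"ry":0,"rz":0.2,"fingers":0},{"tx":0,"ty":0,"tz":0,"rx":0,"ry":0,"rz":0.2,"fingers":0}]' >/dev/null; python3 t.py
python3 -m crank '[{"tx":0,"ty":0,"tz":0,"rx":0,"ry":0,"rz":0.2,"fingers":0},{"tx":0,"ty":0,"tz":0,"rx":0,"ry":0,"rz":0.2,"fingers":0},{"tx":0,"ty":0,"tz":0,"rx":0,"ry":0,"rz":0.2,"fingers":0},{"tx":0,"ty":0,"tz":0,"rx":0,"ry":0,"rz":0.2,"fingers":0},{"tx":0,"ty":0,"tz":0,"rx":0,"ry":0,"rz":0.2,"fingers":0}]' >/dev/null; python3 t.py
```

```text
5.5 [-0.06  0.4  -0.14  1.03  0.   -1.66] [530.6 -34.  113.3] [-3.141  0.    -1.547] [0.6 1.7 2.8] [ 0.382 -0.034 -0.161] 0.136
6.0 [-0.07  0.4  -0.14  1.03  0.   -2.14] [530.6 -35.8 113.7] [-3.140e+00 -1.000e-03 -1.071e+00] [0.5 1.5 6.1] [ 0.442  0.109 -8.713] 0.136
```

The torque jump means the loose end stop was reached, so the knob is free. I'll back off slightly.

```bash

python3 -m crank '[{"tx":0,"ty":0,"tz":0,"rx":0,"ry":0,"rz":-0.1,"fingers":0},{"tx":0,"ty":0,"tz":0,"rx":0,"ry":0,"rz":-0.1,"fingers":0},{"tx":0,"ty":0,"tz":0,"rx":0,"ry":0,"rz":0,"fingers":0}]' >/dev/null; python3 t.py
python3 - <<'E'
from m import *
go("w4",530,-35);p=top();s=manip.snapshot("scene")[0]
cv2.imwrite("pics/v4.png",np.hstack([cv2.resize(x[...,::-1],(400,300)) for x in (cv2.imread("pics/w4.png")[...,::-1],s[170:290,240:430])]))
E
```

```text
6.3 [-0.07  0.4  -0.14  1.03 -0.   -2.04] [530.6 -36.1 113.6] [-3.140e+00 -1.000e-03 -1.168e+00] [ 0.9 -0.2  4.6] [ 0.046  0.144 -6.714] 0.135
6.3 [-6.800e-02  4.000e-01 -1.430e-01  1.026e+00 -1.000e-03 -2.041e+00] [530.6 -36.1 113.6] [-3.1405e+00 -1.2000e-03 -1.1680e+00] [ 0.9 -0.2  4.6]
knob (7011, ((534.9380493164062, -46.62031173706055), (55.34125900268555, 49.72455596923828), 65.50347137451172), array([533.02325 , -43.386566], dtype=float32)) [109.48628396 127.03874889 139.09586633]
red 32 [516.5 218.5  56.9] [535.8 225.1  74.5] [526.1 221.1  66.7]
cell 575 [509.4  94.9  70. ] [548.3 197.4  83.9] [528.4 147.5  76.6]
```

View pics/v4.png

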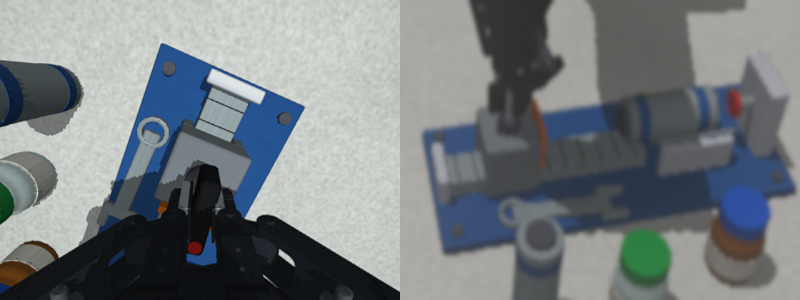

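The wrist view shows the bar slightly twisted in the pads, with its red end at (195,247). The knob is at its loose end and the arm is wound up against it. I'll unwind it.

```bash

python3 -m crank '[{"tx":0,"ty":0,"tz":0,"rx":0,"ry":0,"rz":-0.2,"fingers":0},{"tx":0,"ty":0,"tz":0,"rx":0,"ry":0,"rz":0,"fingers":0}]' >/dev/null; python3 t.py
python3 -m crank '[{"tx":0,"ty":0,"tz":0,"rx":0,"ry":0,"rz":-0.2,"fingers":0},{"tx":0,"ty":0,"tz":0,"rx":0,"ry":0,"rz":0,"fingers":0}]' >/dev/null; python3 t.py
python3 -m crank '[{"tx":0,"ty":0,"tz":0,"rx":0,"ry":0,"rz":-0.2,"fingers":0},{"tx":0,"ty":0,"tz":0,"rx":0,"ry":0,"rz":0,"fingers":0}]' >/dev/null; python3 t.py
```

```text
6.65 [-0.07  0.4  -0.14  1.03 -0.   -1.95] [530.6 -35.9 113.5] [-3.141e+00 -3.000e-03 -1.258e+00] [ 0.1 -2.1  5.6] [-0.324  0.119 -5.051] 0.136
6.85 [-0.07  0.4  -0.14  1.03 -0.   -1.86] [530.6 -35.3 113.4] [-3.141e+00 -2.000e-03 -1.351e+00] [ 0.  -2.7  5.1] [-0.407  0.024 -3.36 ] 0.129
7.05 [-0.06  0.4  -0.14  1.03 -0.   -1.76] [530.6 -34.7 113.3] [-3.141e+00 -2.000e-03 -1.445e+00] [-0.2 -1.5  5.1] [-0.39   0.046 -1.674] 0.131
```

```bash

python3 -m crank '[{"tx":0,"ty":0,"tz":0,"rx":0,"ry":0,"rz":-0.2,"fingers":0},{"tx":0,"ty":0,"tz":0,"rx":0,"ry":0,"rz":0,"fingers":0}]' >/dev/null; python3 t.py
python3 -m crank '[{"tx":0,"ty":0.02,"tz":0,"rx":0,"ry":0,"rz":0,"fingers":0},{"tx":0,"ty":0.02,"tz":0,"rx":0,"ry":0,"rz":0,"fingers":0},{"tx":0,"ty":0,"tz":0,"rx":0,"ry":0,"rz":0,"fingers":0}]' >/dev/null; python3 t.py
```

```text
7.25 [-0.06  0.4  -0.14  1.03 -0.   -1.66] [530.6 -33.8 113.2] [-3.141 -0.    -1.541] [-0.9 -2.4  5.8] [-0.091 -0.025 -0.186] 0.129
7.55 [-0.04  0.4  -0.15  1.03  0.   -1.65] [530.6 -22.9 113.2] [-3.141e+00  1.000e-03 -1.538e+00] [ 0.2 -0.2  5.6] [ 0.336  0.05  -0.16 ] 0.132
```

The stop slides freely at about 2 N.

```bash

python3 -m crank '[{"tx":0,"ty":0.04,"tz":0,"rx":0,"ry":0,"rz":0,"fingers":0},{"tx":0,"ty":0.04,"tz":0,"rx":0,"ry":0,"rz":0,"fingers":0},{"tx":0,"ty":0.04,"tz":0,"rx":0,"ry":0,"rz":0,"fingers":0},{"tx":0,"ty":0.04,"tz":0,"rx":0,"ry":0,"rz":0,"fingers":0},{"tx":0,"ty":0.04,"tz":0,"rx":0,"ry":0,"rz":0,"fingers":0},{"tx":0,"ty":0,"tz":0,"rx":0,"ry":0,"rz":0,"fingers":0}]' >/dev/null; python3 t.py
python3 - <<'E'
from m import *
p=top();s,d=manip.snapshot("scene")
c=manip.calibration("scene");P=cloud(d,c);v,u=np.indices(d.shape);h=cv2.cvtColor(s,cv2.COLOR_RGB2HSV).astype(int)
m=(u>360)&(u<415)&(v>195)&(v<235)&((h[...,0]<6)|(h[...,0]>174))&(h[...,1]>120);print("red",m.sum(),P[m].min(0),P[m].max(0))
m=(u>280)&(u<380)&(v>190)&(v<250)&(h[...,0]>4)&(h[...,0]<20)&(h[...,1]>120);print("or",m.sum(),P[m].min(0),P[m].max(0))
cv2.imwrite("pics/v5.png",np.hstack([cv2.resize(x[...,::-1],(400,280)) for x in (p[160:230,130:230],s[175:265,290:420])]))
E
```

```text
8.15 [ 0.05  0.4  -0.15  1.03  0.   -1.55] [530.2  28.2 113.2] [-3.141e+00  2.000e-03 -1.537e+00] [0.  2.9 6. ] [ 0.641  0.14  -0.127] 0.133
red 32 [516.6 218.2  57.1] [538.5 225.4  72.8] [527.1 221.2  66.5]
orange 1 [507.9  -5.6 253.4] [507.9  -5.6 253.4] [507.9  -5.6 253.4]
cell 28 [520.  185.1  70.1] [546.1 197.4  81.8] [534.3 191.8  74.8]
red 7 [536.0001519  220.43788444  60.08365534] [542.351693   223.32541505  70.65245164]
or 27 [519.74365711  54.85897628  70.30061536] [555.29167396  61.5536878   83.47323166]
```

View pics/v5.png

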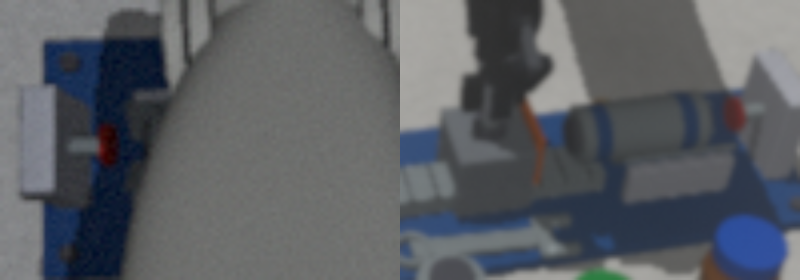

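The stop approaches the cell (gap about 30 mm in the scene view), and the red head at about y=218 still looks uncompressed. I'll go on more slowly, watching the force.

```bash

python3 -m crank '[{"tx":0,"ty":0.04,"tz":0,"rx":0,"ry":0,"rz":0,"fingers":0},{"tx":0,"ty":0.04,"tz":0,"rx":0,"ry":0,"rz":0,"fingers":0},{"tx":0,"ty":0.02,"tz":0,"rx":0,"ry":0,"rz":0,"fingers":0},{"tx":0,"ty":0.02,"tz":0,"rx":0,"ry":0,"rz":0,"fingers":0},{"tx":0,"ty":0.01,"tz":0,"rx":0,"ry":0,"rz":0,"fingers":0}]' >/dev/null; python3 t.py
python3 -m crank '[{"tx":0,"ty":0.01,"tz":0,"rx":0,"ry":0,"rz":0,"fingers":0},{"tx":0,"ty":0.01,"tz":0,"rx":0,"ry":0,"rz":0,"fingers":0}]' >/dev/null; python3 t.py
python3 -m crank '[{"tx":0,"ty":0.01,"tz":0,"rx":0,"ry":0,"rz":0,"fingers":0},{"tx":0,"ty":0.01,"tz":0,"rx":0,"ry":0,"rz":0,"fingers":0}]' >/dev/null; python3 t.py
```

```text
8.75 [ 0.11  0.4  -0.14  1.03 -0.   -1.49] [530.   57.7 113.2] [-3.142 -0.004 -1.539] [-1.2 -8.7  6.7] [-1.158  0.13   0.009] 0.131
8.95 [ 0.12  0.4  -0.14  1.03 -0.   -1.48] [530.   61.9 113.3] [-3.142 -0.005 -1.54 ] [-1.8 -8.2  6.2] [-1.18   0.254 -0.01 ] 0.127
9.15 [ 0.13  0.41 -0.14  1.03 -0.   -1.47] [530.   66.6 113.2] [ 3.141 -0.005 -1.54 ] [-0.5 -8.1  6.8] [-1.204  0.192  0.05 ] 0.132
```

```bash
cat > r.py <<'E'
from m import *
top();s,d=manip.snapshot("scene")
c=manip.calibration("scene");P=cloud(d,c);v,u=np.indices(d.shape);h=cv2.cvtColor(s,cv2.COLOR_RGB2HSV).astype(int)
m=(u>360)&(u<415)&(v>195)&(v<235)&((h[...,0]<6)|(h[...,0]>174))&(h[...,1]>120);print("red",m.sum(),P[m].min(0),P[m].max(0))
cv2.imwrite("pics/s%05d.png"%(manip.observe()["clock"]*100),cv2.resize(s[175:265,290:420,::-1],(780,540)))
E
python3 r.py
python3 -m crank '[{"tx":0,"ty":0.01,"tz":0,"rx":0,"ry":0,"rz":0,"fingers":0},{"tx":0,"ty":0.01,"tz":0,"rx":0,"ry":0,"rz":0,"fingers":0}]' >/dev/null; python3 t.py;python3 r.py
python3 -m crank '[{"tx":0,"ty":0.01,"tz":0,"rx":0,"ry":0,"rz":0,"fingers":0},{"tx":0,"ty":0.004,"tz":0,"rx":0,"ry":0,"rz":0,"fingers":0}]' >/dev/null; python3 t.py;python3 r.py
```

```text
cell 6 [501.6  58.7  72.7] [519.4  60.   80.4] [511.8  59.4  75.7]
red 13 [531.95822071 219.37650092  60.1667066 ] [542.4311939  224.14361344  70.56364086]
9.45 [ 0.14  0.41 -0.13  1.03 -0.01 -1.46] [529.9  71.4 113.2] [ 3.141 -0.005 -1.541] [-1.8 -9.6  7.1] [-1.325  0.249 -0.007] 0.131
cell 27 [499.3  58.8  71.6] [524.2  64.7  82.4] [511.4  61.4  76.2]
red 11 [533.0428138  219.71927137  59.14341874] [542.81293057 224.38872403  70.96621364]
9.75 [ 0.14  0.41 -0.13  1.03 -0.01 -1.46] [529.9  74.8 113.3] [ 3.141 -0.005 -1.541] [-0.8 -8.8  7. ] [-1.429  0.258 -0.005] 0.134
cell 43 [499.6  59.   70.3] [525.2  69.6  82.7] [511.   63.2  75.3]
red 6 [533.74915628 222.24370194  61.54264457] [541.82935552 224.61742078  69.30860936]
```

```bash

python3 -m crank '[{"tx":0,"ty":0.01,"tz":0,"rx":0,"ry":0,"rz":0,"fingers":0},{"tx":0,"ty":0,"tz":0,"rx":0,"ry":0,"rz":0,"fingers":0}]' >/dev/null; python3 t.py;python3 r.py
python3 -m crank '[{"tx":0,"ty":0.01,"tz":0,"rx":0,"ry":0,"rz":0,"fingers":0},{"tx":0,"ty":0,"tz":0,"rx":0,"ry":0,"rz":0,"fingers":0}]' >/dev/null; python3 t.py;python3 r.py
```

```text
10.05 [ 0.15  0.41 -0.13  1.03 -0.01 -1.45] [529.9  77.3 113.2] [ 3.141 -0.005 -1.541] [-1.7 -8.2  7.2] [-1.344  0.205 -0.023] 0.132
cell 60 [499.   58.5  70.2] [547.9  71.8  83.2] [513.1  64.1  75.4]
10.35 [ 0.15  0.41 -0.13  1.03 -0.01 -1.45] [529.9  78.3 113.2] [ 3.141 -0.009 -1.542] [ -0.8 -14.1   7.5] [-2.072  0.275  0.071] 0.128
orange 1 [496.  61. 251.] [496.  61. 251.] [496.  61. 251.]
cell 70 [498.8  58.8  70.8] [558.8  71.8  82.6] [516.3  64.2  75.2]Traceback (most recent call last):
  File "r.py", line 4, in <module>
    m=(u>360)&(u<415)&(v>195)&(v<235)&((h[...,0]<6)|(h[...,0]>174))&(h[...,1]>120);print("red",m.sum(),P[m].min(0),P[m].max(0))
                                                                                                       ~~~~~~~~^^^
    return umr_minimum(a, axis, None, out, keepdims, initial, where)
ValueError: zero-size array to reduction operation minimum which has no identity
Traceback (most recent call last):
  File "r.py", line 4, in <module>
    m=(u>360)&(u<415)&(v>195)&(v<235)&((h[...,0]<6)|(h[...,0]>174))&(h[...,1]>120);print("red",m.sum(),P[m].min(0),P[m].max(0))
                                                                                                       ~~~~~~~~^^^
ValueError: zero-size array to reduction operation minimum which has no identity
```

```bash
ls -t pics | head -1; cp pics/$(ls -t pics|head -1) pics/v6.png
```

```text
s00985.png
```

View pics/v6.png

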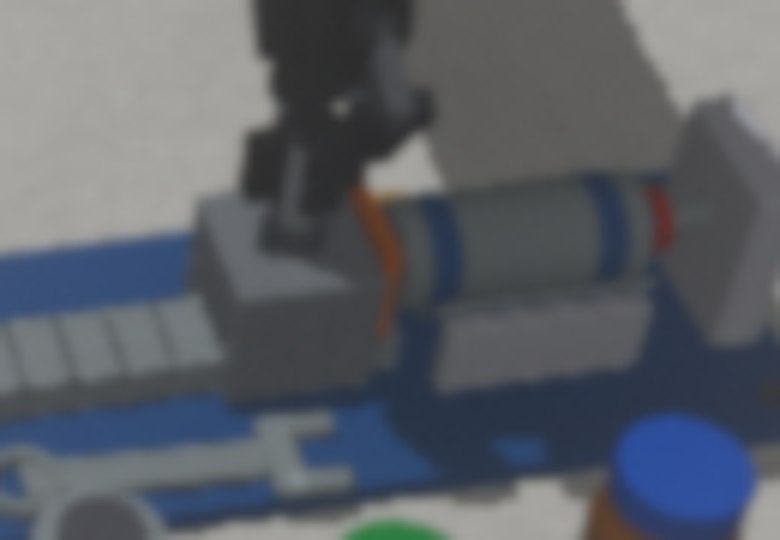

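At t=9.75 the stop is against the cell, and the cell's far end is close to the red head at (662,218). I'll keep pressing and track the red head in pixels.

```bash
cat > r.py <<'E'
from m import *
for n,(a,b,e,f) in(("scene",(370,425,195,230)),("top",(140,175,180,212))):
    s,d=manip.snapshot(n);P=cloud(d,manip.calibration(n));v,u=np.indices(d.shape);q=s.astype(int)
    m=(u>a)&(u<b)&(v>e)&(v<f)&(q[...,0]>1.6*q[...,1])&(q[...,0]>1.6*q[...,2])&(q[...,0]>50)
    print(n,m.sum(),u[m].mean().round(2) if m.any() else 0,P[m][:,1].mean().round(2) if m.any() else 0)
    if n=="scene":cv2.imwrite("pics/s%05d.png"%(manip.observe()["clock"]*100),cv2.resize(s[175:265,290:420,::-1],(780,540)))
E
python3 r.py
python3 -m crank '[{"tx":0,"ty":0.01,"tz":0,"rx":0,"ry":0,"rz":0,"fingers":0},{"tx":0,"ty":0,"tz":0,"rx":0,"ry":0,"rz":0,"fingers":0}]' >/dev/null; python3 t.py;python3 r.py
python3 - <<'E'
from h import *
for n in("scene","top"):
    s=np.load(f"pics/{n}0.npz");p=s["p"].astype(int);P=cloud(s["d"],manip.calibration(n));v,u=np.indices(s["d"].shape)
    a,b,e,f=(370,425,195,230) if n=="scene" else (140,175,180,212)
    m=(u>a)&(u<b)&(v>e)&(v<f)&(p[...,0]>1.6*p[...,1])&(p[...,0]>1.6*p[...,2])&(p[...,0]>50);print("start",n,m.sum(),u[m].mean(),P[m][:,1].mean())
E
```

```text
scene 7 400.86 225.25
top 0 0 0
10.75 [ 0.16  0.41 -0.13  1.03 -0.01 -1.44] [529.9  80.2 113.2] [ 3.141 -0.01  -1.542] [ -0.8 -15.1   7.9] [-2.45   0.194  0.05 ] 0.13
scene 8 401.75 227.6
top 0 0 0
start scene 42 398.8809523809524 222.24227598250707
start top 29 155.93103448275863 210.98394926094727
```

```bash

for i in 1; do python3 -m crank '[{"tx":0,"ty":0.01,"tz":0,"rx":0,"ry":0,"rz":0,"fingers":0},{"tx":0,"ty":0,"tz":0,"rx":0,"ry":0,"rz":0,"fingers":0}]' >/dev/null; python3 t.py;python3 r.py; done
python3 -m crank '[{"tx":0,"ty":0.01,"tz":0,"rx":0,"ry":0,"rz":0,"fingers":0},{"tx":0,"ty":0,"tz":0,"rx":0,"ry":0,"rz":0,"fingers":0}]' >/dev/null; python3 t.py;python3 r.py
```

```text
11.05 [ 0.16  0.41 -0.13  1.03 -0.01 -1.44] [529.9  82.3 113.2] [ 3.141 -0.011 -1.542] [ -0.8 -16.6   8.4] [-2.597  0.206  0.062] 0.128
scene 9 402.56 229.9
top 0 0 0
11.35 [ 0.16  0.41 -0.13  1.03 -0.01 -1.44] [529.8  84.3 113.2] [ 3.141 -0.012 -1.543] [ -1.8 -17.8   8.3] [-2.868  0.205  0.073] 0.13
scene 5 403.2 231.44
top 0 0 0
```

```bash

python3 -m crank '[{"tx":0,"ty":0.008,"tz":0,"rx":0,"ry":0,"rz":0,"fingers":0},{"tx":0,"ty":0,"tz":0,"rx":0,"ry":0,"rz":0,"fingers":0},{"tx":0,"ty":0,"tz":0,"rx":0,"ry":0,"rz":0,"fingers":0}]' >/dev/null; python3 t.py;python3 r.py
```

```text
11.75 [ 0.17  0.41 -0.13  1.03 -0.01 -1.43] [529.8  85.8 113.2] [ 3.141 -0.012 -1.543] [ -1.  -19.    9.2] [-3.039  0.197  0.048] 0.134
scene 6 403.83 232.68
top 0 0 0
```

Plunger is in about 8 mm. Now tighten clockwise while holding position.

```bash

python3 -m crank '[{"tx":0,"ty":0,"tz":0,"rx":0,"ry":0,"rz":-0.2,"fingers":0},{"tx":0,"ty":0,"tz":0,"rx":0,"ry":0,"rz":-0.2,"fingers":0},{"tx":0,"ty":0,"tz":0,"rx":0,"ry":0,"rz":-0.2,"fingers":0},{"tx":0,"ty":0,"tz":0,"rx":0,"ry":0,"rz":-0.2,"fingers":0},{"tx":0,"ty":0,"tz":0,"rx":0,"ry":0,"rz":-0.2,"fingers":0},{"tx":0,"ty":0,"tz":0,"rx":0,"ry":0,"rz":-0.2,"fingers":0},{"tx":0,"ty":0,"tz":0,"rx":0,"ry":0,"rz":-0.2,"fingers":0},{"tx":0,"ty":0,"tz":0,"rx":0,"ry":0,"rz":-0.2,"fingers":0}]' >/dev/null; python3 t.py; python3 r.py
python3 -m crank '[{"tx":0,"ty":0,"tz":0,"rx":0,"ry":0,"rz":-0.2,"fingers":0},{"tx":0,"ty":0,"tz":0,"rx":0,"ry":0,"rz":-0.2,"fingers":0},{"tx":0,"ty":0,"tz":0,"rx":0,"ry":0,"rz":-0.2,"fingers":0},{"tx":0,"ty":0,"tz":0,"rx":0,"ry":0,"rz":-0.2,"fingers":0},{"tx":0,"ty":0,"tz":0,"rx":0,"ry":0,"rz":-0.2,"fingers":0},{"tx":0,"ty":0,"tz":0,"rx":0,"ry":0,"rz":-0.2,"fingers":0},{"tx":0,"ty":0,"tz":0,"rx":0,"ry":0,"rz":-0.2,"fingers":0},{"tx":0,"ty":0,"tz":0,"rx":0,"ry":0,"rz":-0.2,"fingers":0}]' >/dev/null; python3 t.py; python3 r.py
```

```text
12.65 [ 0.17  0.41 -0.13  1.03 -0.01 -0.63] [530.4  85.7 113.2] [-3.132 -0.008 -2.347] [  0.6 -19.5   6.9] [-3.285 -0.23   0.182] 0.132
scene 6 403.83 232.83
top 0 0 0
13.55 [ 0.17  0.41 -0.13  1.03 -0.01  0.17] [530.7  85.3 113.2] [-3.128e+00  2.000e-03  3.136e+00] [ -0.5 -20.5   6.3] [-3.67  -0.368  0.156] 0.135
scene 5 404.0 232.02
top 0 0 0
```

```bash

python3 -m crank '[{"tx":0,"ty":0,"tz":0,"rx":0,"ry":0,"rz":-0.2,"fingers":0},{"tx":0,"ty":0,"tz":0,"rx":0,"ry":0,"rz":-0.2,"fingers":0},{"tx":0,"ty":0,"tz":0,"rx":0,"ry":0,"rz":-0.2,"fingers":0},{"tx":0,"ty":0,"tz":0,"rx":0,"ry":0,"rz":-0.2,"fingers":0},{"tx":0,"ty":0,"tz":0,"rx":0,"ry":0,"rz":-0.2,"fingers":0},{"tx":0,"ty":0,"tz":0,"rx":0,"ry":0,"rz":-0.2,"fingers":0},{"tx":0,"ty":0,"tz":0,"rx":0,"ry":0,"rz":-0.2,"fingers":0},{"tx":0,"ty":0,"tz":0,"rx":0,"ry":0,"rz":-0.2,"fingers":0}]' >/dev/null; python3 t.py; python3 r.py
python3 -m crank '[{"tx":0,"ty":0,"tz":0,"rx":0,"ry":0,"rz":-0.2,"fingers":0},{"tx":0,"ty":0,"tz":0,"rx":0,"ry":0,"rz":-0.2,"fingers":0},{"tx":0,"ty":0,"tz":0,"rx":0,"ry":0,"rz":-0.2,"fingers":0},{"tx":0,"ty":0,"tz":0,"rx":0,"ry":0,"rz":-0.2,"fingers":0}]' >/dev/null; python3 t.py; python3 r.py
```

```text
14.45 [ 0.17  0.41 -0.13  1.03 -0.02  0.97] [530.4  84.7 113.2] [-3.132  0.012  2.336] [ -0.8 -20.7   8. ] [-4.05  -0.172  0.219] 0.129
scene 5 404.0 233.26
top 0 0 0
14.95 [ 0.17  0.41 -0.13  1.03 -0.02  1.37] [530.2  84.5 113.3] [-3.137  0.015  1.936] [ -0.1 -22.5   8.4] [-4.163  0.022  0.218] 0.135
scene 5 404.0 233.13
top 0 0 0
```

```bash

python3 -m crank '[{"tx":0,"ty":0,"tz":0,"rx":0,"ry":0,"rz":-0.2,"fingers":0},{"tx":0,"ty":0,"tz":0,"rx":0,"ry":0,"rz":-0.2,"fingers":0},{"tx":0,"ty":0,"tz":0,"rx":0,"ry":0,"rz":-0.2,"fingers":0},{"tx":0,"ty":0,"tz":0,"rx":0,"ry":0,"rz":-0.2,"fingers":0}]' >/dev/null; python3 t.py
python3 -m crank '[{"tx":0,"ty":0,"tz":0,"rx":0,"ry":0,"rz":-0.2,"fingers":0},{"tx":0,"ty":0,"tz":0,"rx":0,"ry":0,"rz":-0.2,"fingers":0},{"tx":0,"ty":0,"tz":0,"rx":0,"ry":0,"rz":-0.2,"fingers":0}]' >/dev/null; python3 t.py; python3 r.py
```

```text
15.45 [ 0.17  0.41 -0.13  1.04 -0.02  1.77] [529.8  84.5 113.3] [3.141 0.016 1.536] [ -0.5 -21.5   8.8] [-4.172  0.306  0.17 ] 0.129
15.75 [ 0.17  0.41 -0.13  1.04 -0.02  2.07] [529.6  84.5 113.3] [3.137 0.015 1.236] [ -1.7 -21.4   9.9] [-4.146  0.41   0.304] 0.127
scene 5 404.0 233.03
top 0 0 0
```

```bash

python3 -m crank '[{"tx":0,"ty":0,"tz":0,"rx":0,"ry":0,"rz":-0.2,"fingers":0},{"tx":0,"ty":0,"tz":0,"rx":0,"ry":0,"rz":-0.2,"fingers":0},{"tx":0,"ty":0,"tz":0,"rx":0,"ry":0,"rz":-0.2,"fingers":0}]' >/dev/null; python3 t.py
```

```text
16.15 [ 0.17  0.41 -0.13  1.04 -0.02  2.36] [529.5  84.7 113.5] [3.132 0.014 0.949] [ -1.3 -24.4  12.8] [-4.583  0.433  5.469] 0.137
```

Tight end reached: torque 5.5 N m with the arm wound up. I'll unwind the wrist and ease the y push while still gripping, which also tests the clamp.

```bash

python3 -m crank '[{"tx":0,"ty":0,"tz":0,"rx":0,"ry":0,"rz":0.2,"fingers":0},{"tx":0,"ty":0,"tz":0,"rx":0,"ry":0,"rz":0.2,"fingers":0},{"tx":0,"ty":0,"tz":0,"rx":0,"ry":0,"rz":0,"fingers":0}]' >/dev/null; python3 t.py;python3 r.py
python3 -m crank '[{"tx":0,"ty":-0.01,"tz":0,"rx":0,"ry":0,"rz":0,"fingers":0},{"tx":0,"ty":-0.01,"tz":0,"rx":0,"ry":0,"rz":0,"fingers":0},{"tx":0,"ty":0,"tz":0,"rx":0,"ry":0,"rz":0,"fingers":0}]' >/dev/null; python3 t.py;python3 r.py
```

```text
16.45 [ 0.17  0.41 -0.13  1.04 -0.02  2.16] [529.6  84.7 113.3] [3.135 0.015 1.146] [ -1.7 -22.7  10.9] [-4.181  0.449  1.814] 0.133
scene 5 404.0 233.35
top 0 0 0
16.85 [ 0.16  0.41 -0.13  1.03 -0.01  2.15] [529.6  84.4 113.4] [3.14  0.005 1.148] [-1.6 -8.3  7.6] [-1.663  0.466  1.739] 0.133
scene 5 404.0 232.82
top 0 0 0
```

```bash

python3 -m crank '[{"tx":0,"ty":-0.01,"tz":0,"rx":0,"ry":0,"rz":0.14,"fingers":0},{"tx":0,"ty":0,"tz":0,"rx":0,"ry":0,"rz":0,"fingers":0},{"tx":0,"ty":0,"tz":0,"rx":0,"ry":0,"rz":0,"fingers":0}]' >/dev/null; python3 t.py
python3 -m crank '[{"tx":0,"ty":0,"tz":0,"rx":0,"ry":0,"rz":0,"fingers":1},{"tx":0,"ty":0,"tz":0,"rx":0,"ry":0,"rz":0,"fingers":1},{"tx":0,"ty":0,"tz":0,"rx":0,"ry":0,"rz":0,"fingers":1},{"tx":0,"ty":0,"tz":0,"rx":0,"ry":0,"rz":0,"fingers":1},{"tx":0,"ty":0,"tz":0,"rx":0,"ry":0,"rz":0,"fingers":1},{"tx":0,"ty":0,"tz":0,"rx":0,"ry":0,"rz":0,"fingers":1}]' >/dev/null; python3 t.py
python3 -m crank '[{"tx":0,"ty":0,"tz":0.12,"rx":0,"ry":0,"rz":0,"fingers":1},{"tx":0,"ty":0,"tz":0.16,"rx":0,"ry":0,"rz":0,"fingers":1},{"tx":0,"ty":0,"tz":0.16,"rx":0,"ry":0,"rz":0,"fingers":1},{"tx":-0.1,"ty":-0.15,"tz":0,"rx":0,"ry":0,"rz":0,"fingers":1},{"tx":-0.1,"ty":-0.15,"tz":0,"rx":0,"ry":0,"rz":0,"fingers":1},{"tx":-0.1,"ty":-0.15,"tz":0,"rx":0,"ry":0,"rz":0,"fingers":1},{"tx":-0.1,"ty":-0.15,"tz":0,"rx":0,"ry":0,"rz":0,"fingers":1},{"tx":-0.1,"ty":-0.15,"tz":0,"rx":0,"ry":0,"rz":0,"fingers":1},{"tx":-0.1,"ty":-0.15,"tz":0,"rx":0,"ry":0,"rz":0,"fingers":1},{"tx":0,"ty":0,"tz":0,"rx":0,"ry":0,"rz":0,"fingers":1}]' >/dev/null; python3 t.py;python3 r.py
python3 - <<'E'
from m import *
p=top();s=manip.snapshot("scene")[0]
P=cloud(*[manip.snapshot("top")[1],manip.calibration("top")]);k=(P[...,2]>105)&(P[...,2]<140)&(abs(P[...,0]-529)<40)&(abs(P[...,1]-83)<40);print(rect(P,k))
cv2.imwrite("pics/v7.png",np.hstack([cv2.resize(x[...,::-1],(400,300)) for x in (p[155:235,135:242],s[170:290,270:430])]))
E
```

```text
17.25 [ 0.16  0.41 -0.13  1.03 -0.    2.08] [529.6  84.1 113.3] [-3.142e+00  1.000e-03  1.216e+00] [-1.9 -2.3  8. ] [-0.381  0.4    0.551] 0.131
17.85 [ 0.16  0.41 -0.13  1.03  0.    2.1 ] [530.1  83.8 112.6] [-3.141  0.     1.203] [ 0.2  0.3 -0.2] [-0.055 -0.015  0.014] 1.004
18.85 [-0.36  0.07 -0.28  1.23 -0.    1.58] [ 377.3 -144.6  223. ] [-3.141e+00  2.000e-03  1.194e+00] [0.4 1.1 0. ] [ 0.006 -0.08  -0.003] 0.999
scene 9 403.67 232.53
top 25 151.88 232.68
red 19 [517.  228.6  26.7] [538.6 245.3  73.1] [526.4 232.7  65.1]
orange 59 [ 336.5 -107.5    9.6] [ 550.1  128.2 1273.2] [523.7 110.7 100.7]
cell 965 [499.   58.6  70. ] [559.5 201.9  83.9] [527.2 125.9  76.2]
(133, ((529.0991821289062, 81.3844223022461), (47.2702751159668, 12.556790351867676), 70.9794921875), array([527.9711 ,  80.26103], dtype=float32))
```

View pics/v7.png

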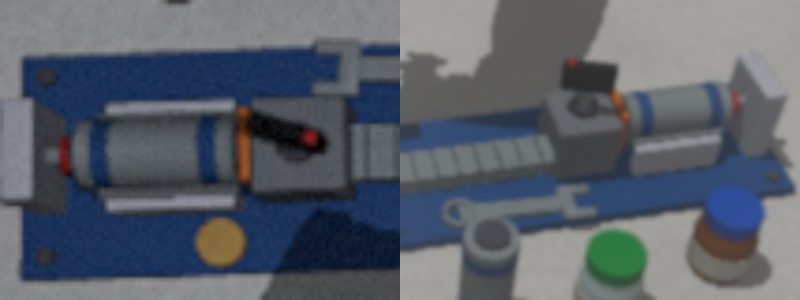

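The top view shows the red head at (65,155) pushed close to the fence, with the cell in its cradle between the orange face and the plunger. The knob has turned about 86° past its starting angle. The head moved about 9 mm and stayed there after release, and the disc, wrench and jars are where they were.

```bash
python3 -c "
from bench import manip
print(manip.close_job())"
```

```text
the job is handed in; nothing more can be done
None
```

Job handed in at about 19 s: the stop was freed, slid and clamped tight, and after release the plunger was still pressed in about 9 mm by camera estimate, with the cell in its cradle; the wrench, gauge disc and jars look unmoved, but I did not check the dish afterwards.

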